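Hold the reject board over the remelting pan

TASK

Get ready to scrape the reject bonbons into the saucepan for remelting. Lift the pan off the hotplate by its handle and set it down gently, upright, on the counter where the board's outer end will come over the middle of its mouth. Then slide the board out along the riser, without lifting it or losing a bonbon, until the blue tape mark is right over the riser's edge, the board square to it, and finish holding it there, level, so that it cannot tip; leave the jar and the thermometer alone.

Things in the scene. Friction and masses are not known exactly. Their poses are not given: they have to be found in the camera images.
- riser: white bench riser, fixed, left of the counter's middle: flat top 220 (its x) x 340 (its y), 115 above the counter. Origin: on the counter straight below the middle of its outward edge (the edge toward the robot's right). Its top spans y = 0 (that edge) to +340; -y points outward over the open counter; x along the edge, z up
- board: loose beech paddle board, about 0.32 kg, flat on the riser, within 3 deg of the riser's y. Origin: on its underside below the blue tape mark. Along its y: blade 100 wide from -150 (outer end) to +70, handle 30 wide from +70 to +180; all 18 thick; z up. At the start its end sticks out 10 to 50 past the edge; with the mark at the edge its weight lies outside: unheld, it tips
- board_mark (a point): middle of the 12 mm wide blue tape mark across the board (right round it), on its upper face, 150 mm from the outer end
- board_end (a point): middle of the outer end of the board, upper face
- board_grip (a point): point in the handle where it is best pinched across its 30 mm width (board x): 125 mm inward (+y) of the mark, at half thickness, 9 mm above the riser's top
- bonbon0: lime-green half-round reject bonbon, 29 across, 15 high, 14 g, loose on the board's blade; origin under its middle
- bonbon1: a second reject bonbon, the same
- bonbon2: a third reject bonbon, the same
- hotplate: single electric hotplate, switched off and cold, fixed: steel housing 215 x 200, its top 60 high, with a round dark plate 164 across whose top is 68 above the counter. Origin: on the counter under its middle, z up. It stands to the robot's right
- pan: small empty stainless saucepan, about 0.3 kg, standing on the hotplate: 110 outside diameter, 70 high, wall 3; level black stick handle 20 wide x 14 thick, from 67 to 162 out from the pan's axis, its middle 57 above the underside. Origin: centre of the underside; handle along the pan's -x; z up
- pan_mouth (a point): centre of the pan's mouth, 70 mm above its underside; the mouth is 104 mm across
- pan_grip (a point): point in the pan's handle to pinch across its 20 mm width (pan y): 86 mm from the pan's axis, 57 mm above its underside
- jar: bystander: jar of red sprinkles with a white lid, 68 across, 95 high, on the counter; origin under its middle
- thermometer: bystander: yellow and grey infrared thermometer lying on its side, about 150 x 120 x 40 high; origin under its body

How it is judged:
By the outcome, as a careful person would: the job done as asked, in the order asked, and still so for the second after the job is handed in, while the arm keeps its last pose, push and grip.
It also fails if it takes over 61 s, if anything falls off the work surface, if the arm or the gripper's body presses on something with over 40 N, if the wrist force passes 120 N, or if a joint passes its speed limit or range.

ROBOT

A 6-joint arm with a two-finger parallel gripper is mounted at the origin on the work surface. World frame = base frame: x ahead of the robot, y to its left, z up, the work surface at z = 0. Lengths are in m, angles in degrees, forces in N, time in s.
With the tool pointing down it reaches from about 0.3 to 0.85 m from the base axis. Payload 4.2 kg.
Tool frame: the origin (TCP) lies midway between the tips of the shut fingers; the grasp point (between the pads) lies ctrl.grip_depth behind it (ctrl.grip_depth is the distance from the TCP to the grasp point, in m); z points along the fingers, y is the line along which they close (so a half turn about z gives the same grasp; the last joint's range is limited). The gripper opens to 91 mm and grips with 3 to 60 N. Pads are 32 mm wide; open, the fingers measure 118 mm over their backs; the gripper's body (76 mm by 178 mm) begins 60 mm behind the grasp point.
Start: joints at [-73.396, 18.312, 89.639, -0, 72.044, -1.146], TCP at [0.175, -0.548, 0.214] pointing down, gripper open.
Joint ranges: [-177.97, 177.97], [-48.28, 115.42], [12.27, 149.76], [-77.06, 257.06], [2.81, 150.46], [-146.56, 146.56]. Speed limits (degrees/s): [147.25, 147.25, 180, 180, 180, 180].

INTERFACE

Orientations are given as a 3x3 rotation matrix whose columns are the frame's x, y, z axes.
In Python, from cell import ctrl, camrig, close_job gives the robot as it stands (ctrl), with the cameras (camrig) and the job as plain functions.
- The arm moves only by the tool inch_along, called after ">>>" as name(argument=value, ...), one argument or row to a line, values as JSON. Schema: {"type":"object","properties":{"steps":{"type":"array","items":{"type":"array","items":{"type":"array","items":{"type":"number"},"minItems":5,"maxItems":5},"minItems":1,"maxItems":12},"minItems":1,"maxItems":1},"grip_force":{"type":"number"},"only":{"type":"string"},"quiet":{"type":"boolean"},"lines":{"type":"string"}},"required":["steps"],"additionalProperties":false}. steps is a list that holds a single list of rows (three levels of brackets), with 1 to 12 rows, each of 5 numbers: the finger opening in m, then dx, dy, dz in m, then a turn about the tool's z in degrees; each row is the pose to reach, as a shift and turn from the pose commanded when the call began, along the tool's axes at that moment; what a row does not reach only later rows make up. A row lasts 1/10 s, in which the tool goes at most 0.05 m and 8.59 degrees, less where a joint would pass 70% of its speed; a pose out of reach is approached as far as the arm can. The fingers move at their own pace and stop on an object; grip_force is the grip in N (left out, the last holds). Time passes only in rows, so rows that do not move let the fingers close. The tool returns the time, the measured TCP pose, the force, the opening and the grip force at its end. only (a regular expression) keeps the lines of the reply that match it, lines (a string "A,B") keeps lines A to B, and quiet returns only ok. Input that does not fit is refused with a message, and nothing moves.
- ctrl.get_obs(): the state, without advancing time (a new reading comes with each control period).
- camrig.snapshot(name): name is "side" or "top"; returns a dict with "pixels" (480x640x3 uint8, red, green, blue), "vfov" (degrees; the focal length in pixels is half the picture's height over the tangent of half this angle, whatever the lens; pixels are square), "cx", "cy" (the principal point, pixels), "k1" (the pictures are not rectified: a ray, as slopes to the right and down, at radius r is drawn at 1 + k1 r^2 times it, then the intrinsics apply), "T" (4x4, takes a point from camera to world coordinates). Camera axes: x right, y down, z forward; pixel columns grow to the right and rows downward; lengths in m; the calibration is good to about 2 mm. A picture is of the moment at which its call begins. There is no depth.
- close_job(): hands the job in; it is judged then, once.
The state is a dict: "time_s": time; "joints": joint angles; "joint_velocities": joint speeds; "tau": joint torques, N m; "position": TCP position; "ee_rot": TCP orientation; "wrist_force": force on the tool from outside, world axes, zero at the start; "moment": the same for the moment, N m; "finger_gap": finger opening in m; "grip_force": force on a finger pad.
Only numpy, scipy, OpenCV 4.12 (cv2) and the standard library are available. Lean on these libraries where they do the work, as an engineer would, in place of code of your own. Each camera call takes 0.05 s, during which the arm holds its last target. There are 200 camera calls.

## Working session

There is one attempt and no reset: what is moved stays moved. The work goes in short steps, Python scripts to look and compute and a tool call to move; the robot and the scene stay as the last step left them, time stands still between calls to the robot, and variables do not carry over. Pictures are saved under pics/ and viewed, at most 10 in all, crops included, and the job is handed in when it is done.

```bash
ls; mkdir -p pics; cat > h.py <<'E'
import numpy as np, cv2
from cell import ctrl, camrig, close_job
def snap(n,f=None):
    s=camrig.snapshot(n)
    if f: cv2.imwrite(f,s["pixels"][:,:,::-1])
    return s
def K(s):
    f=240/np.tan(np.radians(s["vfov"])/2); return np.array([[f,0,s["cx"]],[0,f,s["cy"]],[0,0,1]]),np.array([s["k1"],0,0,0,0.])
def ray(s,uv):
    k,d=K(s); p=cv2.undistortPointsIter(np.array([[uv]],float),k,d,None,None,(3,50,1e-9))[0,0]
    T=np.array(s["T"]); v=T[:3,:3]@[p[0],p[1],1]; return T[:3,3],v/np.linalg.norm(v)
def onz(s,uv,z):
    o,v=ray(s,uv); return o+v*(z-o[2])/v[2]
def tri(pairs):
    A=np.zeros((3,3));b=np.zeros(3)
    for s,uv in pairs:
        o,v=ray(s,uv);P=np.eye(3)-np.outer(v,v);A+=P;b+=P@o
    x=np.linalg.solve(A,b); return x,[np.linalg.norm((np.eye(3)-np.outer(ray(s,uv)[1],ray(s,uv)[1]))@(x-ray(s,uv)[0])) for s,uv in pairs]
def proj(s,X):
    k,d=K(s);T=np.linalg.inv(np.array(s["T"]));r,_=cv2.Rodrigues(T[:3,:3]);return cv2.projectPoints(np.array(X,float).reshape(-1,1,3),r,T[:3,3],k,d)[0][:,0]
E
python3 - <<'E'
from h import *
import pickle
for n in("top","side"):
    s=snap(n,f"pics/{n}0.png"); pickle.dump(s,open(n+"0.pkl","wb")); print(n,s["vfov"],s["cx"],s["cy"],s["k1"],np.round(s["T"],3).tolist())
o=ctrl.get_obs();print(o["position"],np.round(o["ee_rot"],4).tolist(),o["finger_gap"],ctrl.grip_depth,o["time_s"])
E
```

```text
cell.py
pics
top 51.10924543616689 319.33205578440277 236.5165430989219 0.03178962322792932 [[-0.002, -0.998, 0.065, 0.574], [-1.0, 0.003, 0.005, -0.073], [-0.005, -0.065, -0.998, 1.087], [0.0, 0.0, 0.0, 1.0]]
side 53.146581685758925 320.61533245721057 234.3473645350484 -0.12287816856439676 [[-0.997, -0.054, 0.064, 0.569], [-0.083, 0.698, -0.711, 0.751], [-0.006, -0.714, -0.7, 0.895], [0.0, 0.0, 0.0, 1.0]]
[ 0.17517124 -0.54720709  0.21323025] [[0.9524, 0.3049, -0.0005], [0.3049, -0.9524, 0.0015], [0.0, -0.0015, -1.0]] 0.09174724030479385 0.0188 0.1
```

View pics/top0.png

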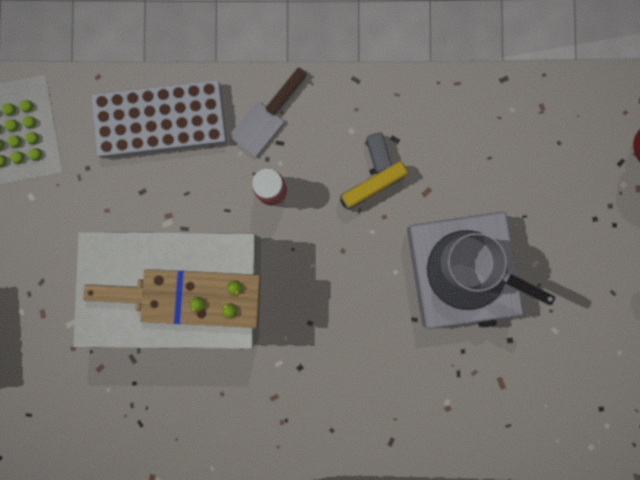

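View pics/side0.png

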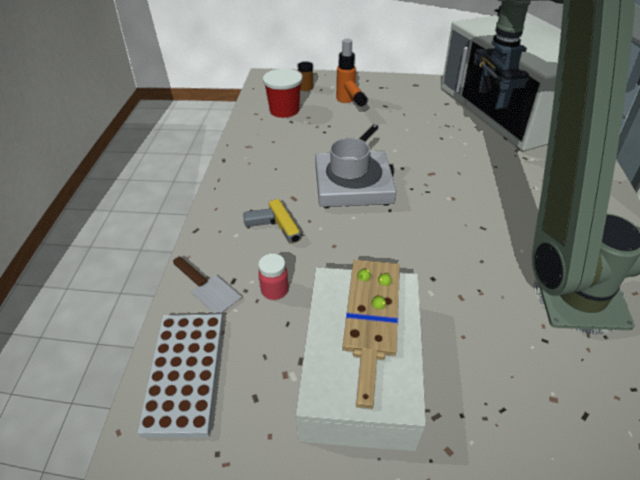

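The top view shows the riser with its outward edge at column ~255, the board (blue mark at col ~179, end at ~258) and three bonbons at (198,304), (235,288), (230,311). The pan is on the hotplate with its mouth at ~(477,262) and handle tip at (552,298). The jar is at (268,185) and the thermometer at (375,175). The side view shows the same things, with the pan at (350,155), its handle up to (376,128), and the board at (370,310). Next I'll enlarge crops for exact pixels.

```bash
python3 - <<'E'
import cv2,numpy as np
t=cv2.imread("pics/top0.png");s=cv2.imread("pics/side0.png")
def c(im,x,y,w,h,k=4):
    r=cv2.resize(im[y:y+h,x:x+w],None,fx=k,fy=k,interpolation=cv2.INTER_CUBIC)
    r=cv2.convertScaleAbs(r,alpha=1.5,beta=10)
    for i in range(0,w,10): cv2.putText(r,str(x+i),(i*k,8),0,.3,(0,0,255),1);cv2.line(r,(i*k,10),(i*k,14),(0,0,255),1)
    for i in range(10,h,10): cv2.putText(r,str(y+i),(0,i*k+3),0,.3,(0,0,255),1);cv2.line(r,(22,i*k),(26,i*k),(0,0,255),1)
    return r
cv2.imwrite("pics/c1.png",np.vstack([c(t,70,225,200,75),c(t,70,300,200,60)]))
cv2.imwrite("pics/c2.png",np.hstack([c(t,400,205,100,140),c(t,500,205,60,140)])[:, :])
cv2.imwrite("pics/c3.png",np.hstack([c(s,305,115,90,100,4),cv2.resize(c(s,295,250,140,200,4),(280,400)) ]))
E
```

```text
(no output)
```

View pics/c1.png

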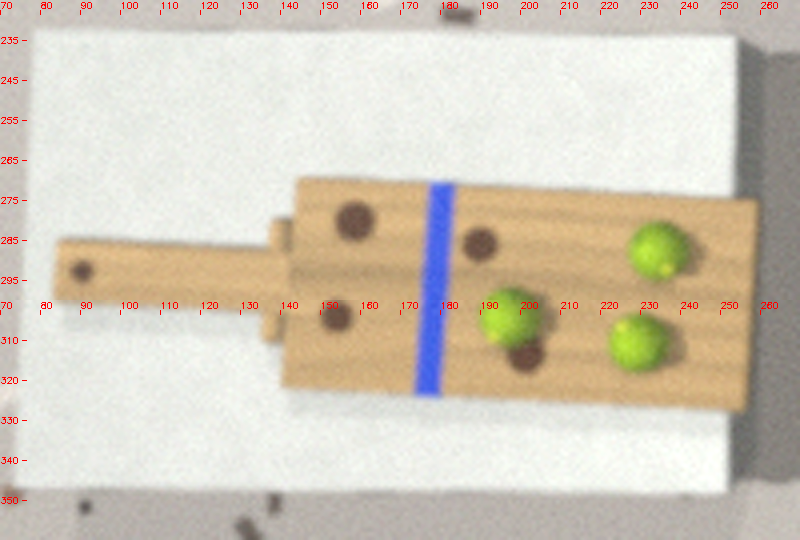

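View pics/c2.png

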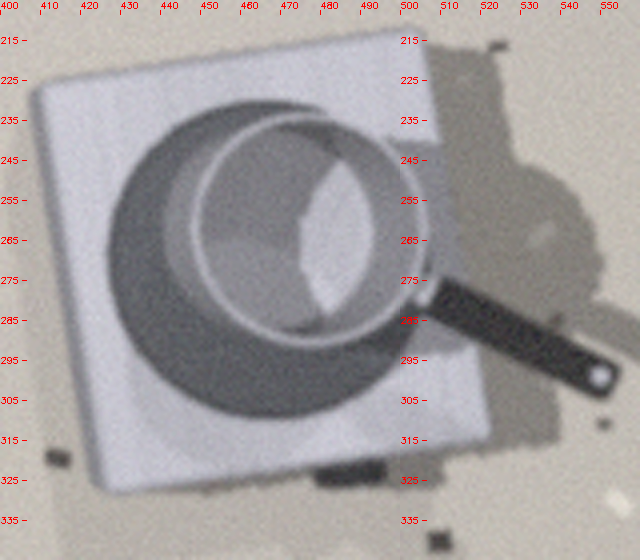

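View pics/c3.png

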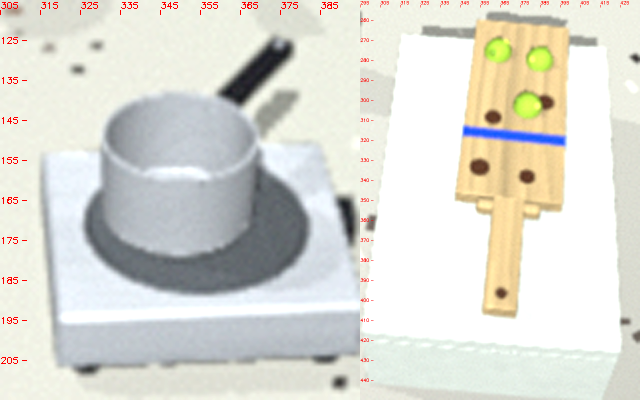

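The crops show:
- **Board, top view:** mark ends (180.4,270.7) and (176.6,323.7); outer end corners (258.9,274.7) and (255.7,327.4).
- **Riser edge, top view:** (253.9,233.7) to (251.9,347.2).
- **Pan, top view:** rim centre (477,262); handle from (509.5,277) to its tip at (552.5,301).
- **Side view:** matching points for all of these, used in the triangulation below.

```bash
python3 - <<'E'
from h import *
import pickle
t=pickle.load(open("top0.pkl","rb"));s=pickle.load(open("side0.pkl","rb"))
T=lambda x,y:(70+x/4-.4,225+y/4-.4)
P=lambda x,y:(400+x/4-.4,205+y/4-.4)
S=lambda x,y:(305+x/4-.4,115+y/4-.4)
B=lambda x,y:(295+(x-360)/2-.3,250+y/2-.3)
np.set_printoptions(precision=4,suppress=True)
for n,a,b in [("mark+x",T(443,184),B(463,131)),("mark-x",T(428,396),B(565,141)),("end+x",T(757,200),B(477,20)),("end-x",T(744,411),B(569,30)),
 ("riser+x",T(737,36),B(400,35)),("riser-x",T(729,490),B(606,46)),("hend+x",T(58,240),B(483,312)),("hend-x",T(53,302),B(516,316)),
 ("inner+x",T(298,178),B(456,198)),("inner-x",T(283,387),B(561,210)),
 ("hole",P(600,376),S(281,44)),("handlenear",P(439.5,289),S(231,100)),("rimc",P(309.5,229.5),S(181,139))]:
    x,e=tri([(t,a),(s,b)]);print(n,x,np.array(e[0]),"top@z:",onz(t,a,.115 if 'riser' in n else .133 if n[0] in'mehi' and n not in('hole','handlenear') else .138 if n=='rimc' else .132)[:2],"side:",onz(s,b,.115 if 'riser' in n else .133 if n[0] in'mehi' and n not in('hole','handlenear') else .138 if n=='rimc' else .132)[:2])
# rim circle
im=s["pixels"]
# handle axis in top at z=.132
a=onz(t,P(439.5,289),.132);b=onz(t,P(611.5,385),.132);d=b-a;print(a,b,np.degrees(np.arctan2(d[1],d[0])),np.linalg.norm(d))
c=onz(t,P(309.5,229.5),.138);print("c",c,np.linalg.norm(a-c),np.linalg.norm(b-c),np.degrees(np.arctan2(*(b-c)[[1,0]])))
# predicted side
u=(b-c)[:2]/np.linalg.norm((b-c)[:2])
print(proj(s,[[*c[:2],.138],[*(c[:2]+.162*u),.132],[*(c[:2]+.067*u),.132]]),"meas hole",S(281,44),"tipmid",S(283,39))
th=np.linspace(0,2*np.pi,60);q=proj(s,np.c_[c[0]+.055*np.cos(th),c[1]+.055*np.sin(th),0*th+.138]);print(q.min(0),q.max(0),"meas",S(101,92),S(261,150))
for g in ((197.5,304),(235,287.5),(229.5,310.5)): print("bon",onz(t,g,.140))
print("jar",onz(t,(268,183),.095))
E
```

```text
mark+x [0.5713 0.1955 0.1315] 0.0007604473767649498 top@z: [0.5721 0.1951] side: [0.5706 0.1966]
mark-x [0.4722 0.2006 0.1322] 0.0004471737586516276 top@z: [0.4728 0.2003] side: [0.4719 0.2012]
end+x [0.5632 0.0469 0.1303] 0.0008670368999593081 top@z: [0.5641 0.0465] side: [0.5623 0.0493]
end-x [0.464  0.0526 0.1288] 0.0007832790763407392 top@z: [0.4652 0.052 ] side: [0.4637 0.0564]
riser+x [0.6442 0.0593 0.1128] 0.0007518160358975293 top@z: [0.6432 0.0589] side: [0.6447 0.0612]
riser-x [0.4241 0.0612 0.1159] 0.0019125482806600202 top@z: [0.4259 0.0612] side: [0.422  0.0603]
hend+x [0.5454 0.3788 0.1249] 0.0008812432814323914 top@z: [0.5465 0.375 ] side: [0.5447 0.3827]
hend-x [0.5167 0.3804 0.1247] 0.00030147076602165623 top@z: [0.5175 0.3765] side: [0.517  0.3844]
inner+x [0.5743 0.2667 0.1238] 0.0008738391089515442 top@z: [0.5752 0.2635] side: [0.5734 0.2725]
inner-x [0.4762 0.2719 0.1227] 7.320259578539412e-05 top@z: [0.4773 0.2682] side: [0.4774 0.2783]
hole [ 0.5173 -0.4999  0.1307] 0.0011072567915862593 top@z: [ 0.5184 -0.4993] side: [ 0.5162 -0.4979]
handlenear [ 0.5554 -0.4285  0.1259] 0.00352461604225071 top@z: [ 0.559  -0.4262] side: [ 0.552  -0.4191]
rimc [ 0.5864 -0.3659  0.1329] 0.0006323183851209644 top@z: [ 0.587  -0.3643] side: [ 0.5857 -0.3584]
[ 0.559  -0.4262  0.132 ] [ 0.5143 -0.5044  0.132 ] -119.78165558665076 0.09015081428854307
c [ 0.587  -0.3643  0.138 ] 0.06816422226556255 0.1579890133353619 -117.4389790565822
[[349.461  148.1141]
 [376.1392 123.8525]
 [360.9485 138.6405]] meas hole (374.85, 125.6) tipmid (375.35, 124.35)
[329.6321 137.2124] [369.3076 159.7029] meas (329.85, 137.6) (369.85, 152.1)
bon [0.5096 0.16   0.14  ]
bon [0.5401 0.0902 0.14  ]
bon [0.4973 0.1001 0.14  ]
jar [0.7457 0.034  0.095 ]
```

```bash
cat > go.py <<'E'
import sys,numpy as np
from cell import ctrl, camrig, close_job
x,y,z,a=map(float,sys.argv[1:5]); o=ctrl.get_obs();R=np.array(o["ee_rot"])
d=R.T@(np.array([x,y,z])-o["position"]); cur=np.degrees(np.arctan2(R[1,1],R[0,1]))
print("d",np.round(d,4),"turn",round(-((a-cur+180)%360-180),2),"t",o["time_s"],"W",np.round(o["wrist_force"],1),"gap",o["finger_gap"])
E
python3 go.py .5468 -.4403 .2 -27.5
```

>>> inch_along(
  steps=[
    [[0.06, 0.04, 0, 0, -5], [0.06, 0.08, 0, 0, -10], [0.06, 0.12, 0, 0, -15], [0.06, 0.16, 0, 0, -20], [0.06, 0.2, 0, 0, -25], [0.06, 0.24, 0, 0, -30], [0.06, 0.28, 0, 0, -35], [0.06, 0.32, 0.01, 0.013, -40], [0.06, 0.36, 0.0115, 0.013, -44.75], [0.06, 0.3865, 0.0115, 0.013, -44.75], [0.06, 0.3865, 0.0115, 0.013, -44.75], [0.06, 0.3865, 0.0115, 0.013, -44.75]],
  ],
)

```text
time_s: 1.3
position: [0.5468, -0.4404, 0.2]
ee_rot: [[0.461, 0.887, -0.002], [0.887, -0.461, 0.001], [-0.0, -0.002, -1.0]]
wrist_force: [0.0, 0.4, 0.5]
finger_gap: 0.0597
grip_force: 0.0
```

```bash
python3 go.py .5468 -.4403 .106 -27.5
python3 -c "
from h import *
import pickle
s=snap('top','pics/t1.png');pickle.dump(s,open('t1.pkl','wb'))"
```

```text
d [0.0001 0.0001 0.094 ] turn 0.06 t 1.3 W [0.  0.4 0.5] gap 0.059668922306469106
```

```bash
python3 -c "
from h import *
s=snap('side');im=s['pixels'][90:190,300:420,::-1]
t=cv2.imread('pics/t1.png')[230:330,460:580]
cv2.imwrite('pics/a.png',cv2.resize(np.hstack([t,im]),None,fx=3.3,fy=3.3,interpolation=2))"
```

```text
(no output)
```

View pics/a.png

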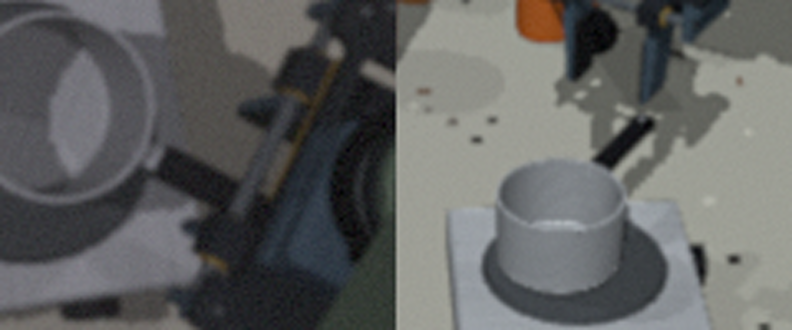

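The open fingers straddle the handle, which is aligned between them. Pan mouth and hotplate are unmoved, so I descend and grip.

>>> inch_along(
  steps=[
    [[0.06, 0, 0, 0.025, 0], [0.06, 0, 0, 0.05, 0], [0.06, 0, 0, 0.075, 0], [0.06, 0, 0, 0.09, 0], [0.06, 0, 0, 0.094, 0], [0.06, 0, 0, 0.094, 0], [0.0, 0, 0, 0.094, 0], [0.0, 0, 0, 0.094, 0], [0.0, 0, 0, 0.094, 0], [0.0, 0, 0, 0.094, 0], [0.0, 0, 0, 0.094, 0], [0.0, 0, 0, 0.094, 0]],
  ],
  grip_force=50,
)

```text
time_s: 2.6
position: [0.5472, -0.4409, 0.1073]
ee_rot: [[0.462, 0.887, 0.001], [0.887, -0.462, -0.001], [-0.0, 0.001, -1.0]]
wrist_force: [0.4, 0.2, -0.9]
finger_gap: 0.0195
grip_force: 50.0
```

>>> inch_along(
  steps=[
    [[0, 0, 0, 0, 0], [0, 0, 0, 0, 0], [0, 0, 0, -0.003, 0], [0, 0, 0, -0.008, 0], [0, 0, 0, -0.014, 0], [0, 0, 0, -0.02, 0], [0, 0, 0, -0.026, 0], [0, 0, 0, -0.032, 0], [0, 0, 0, -0.036, 0], [0, 0, 0, -0.038, 0], [0, 0, 0, -0.038, 0], [0, 0, 0, -0.038, 0]],
  ],
)

```text
time_s: 3.8
position: [0.5468, -0.4407, 0.1447]
ee_rot: [[0.462, 0.887, -0.0], [0.887, -0.462, 0.0], [0.0, -0.0, -1.0]]
wrist_force: [-0.4, 0.2, -2.9]
finger_gap: 0.0198
grip_force: 50.0
```

```bash
python3 -c "
from h import *
im=snap('side')['pixels'][90:190,300:420,::-1]
t=snap('top')['pixels'][200:300,430:550,::-1]
cv2.imwrite('pics/b.png',cv2.resize(np.hstack([t,im]),None,fx=3.3,fy=3.3,interpolation=2))"
```

```text
(no output)
```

View pics/b.png

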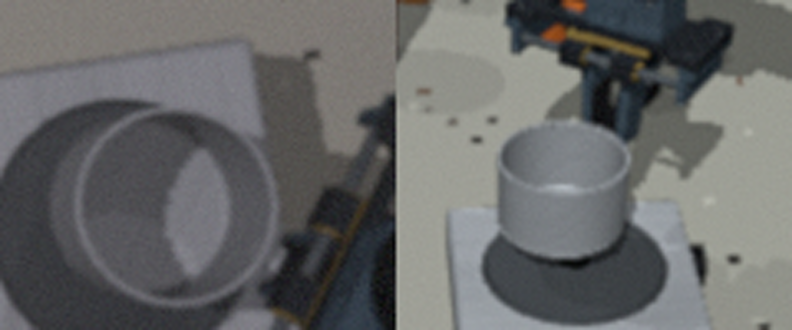

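The pan is lifted and level, with its mouth centre at about (483,262.6) in the top image. Now I work out the shift to the target.

```bash
python3 -c "
from h import *
import pickle
t=pickle.load(open('t1.pkl','rb'));c=onz(t,(483.2,262.6),.176);print(c)
p=ctrl.get_obs()['position'];print(c-p,'nominal',.086*np.cos(np.radians(62.5)),.086*np.sin(np.radians(62.5)))"
python3 go.py .4855 -.1660 .145 -27.5
```

```text
[ 0.58534098 -0.36377639  0.176     ]
[0.03859393 0.07687296 0.03142293] nominal 0.03971038073821291 0.07628293165332706
d [ 0.2153 -0.1811 -0.0003] turn 0.0 t 3.9 W [ 0.1  0.1 -3. ] gap 0.019405839786898763
```

>>> inch_along(
  steps=[
    [[0, 0.006, -0.005, 0, 0], [0, 0.018, -0.015, 0, 0], [0, 0.038, -0.032, 0, 0], [0, 0.06, -0.05, 0, 0], [0, 0.084, -0.07, 0, 0], [0, 0.108, -0.09, 0, 0], [0, 0.132, -0.11, 0, 0], [0, 0.156, -0.13, 0, 0], [0, 0.18, -0.15, 0, 0], [0, 0.2, -0.167, 0, 0], [0, 0.211, -0.176, 0, 0], [0, 0.2155, -0.18, 0, 0]],
  ],
)

```text
time_s: 5.1
position: [0.4863, -0.1652, 0.1452]
ee_rot: [[0.46, 0.888, 0.0], [0.888, -0.46, -0.0], [-0.0, 0.0, -1.0]]
wrist_force: [-0.8, -1.4, -3.3]
finger_gap: 0.0196
grip_force: 50.0
```

>>> inch_along(
  steps=[
    [[0, 0, 0, 0, 0], [0, 0, 0, 0, 0], [0, 0, 0, 0.01, 0], [0, 0, 0, 0.025, 0], [0, 0, 0, 0.042, 0], [0, 0, 0, 0.058, 0], [0, 0, 0, 0.072, 0], [0, 0, 0, 0.084, 0], [0, 0, 0, 0.092, 0], [0, 0, 0, 0.097, 0], [0, 0, 0, 0.099, 0], [0, 0, 0, 0.1, 0]],
  ],
)

```text
time_s: 6.3
position: [0.4871, -0.1667, 0.0451]
ee_rot: [[0.462, 0.887, 0.001], [0.887, -0.462, -0.0], [0.0, 0.001, -1.0]]
wrist_force: [-0.1, 0.1, -3.0]
finger_gap: 0.0198
grip_force: 50.0
```

```bash
python3 -c "
from h import *
im=snap('side')['pixels'][130:330,220:460,::-1]
t=snap('top')['pixels'][180:380,240:480,::-1]
cv2.imwrite('pics/d.png',cv2.resize(np.hstack([t,im]),None,fx=1.66,fy=1.66,interpolation=2))"; python3 go.py .4865 -.1662 .038 -27.5
```

```text
d [ 0.0001 -0.0007  0.0073] turn 0.0 t 6.4 W [ 0.1  0.3 -2.7] gap 0.01972428777362603
```

View pics/d.png

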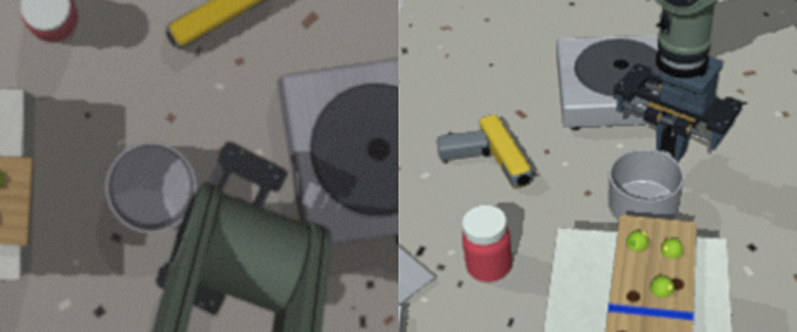

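The pan hangs upright over the counter, well clear of the jar, thermometer and board. I lower it the last few mm slowly.

>>> inch_along(
  steps=[
    [[0, 0, 0, 0.001, 0], [0, 0, 0, 0.002, 0], [0, 0, 0, 0.003, 0], [0, 0, 0, 0.004, 0], [0, 0, 0, 0.005, 0], [0, 0, 0, 0.0055, 0], [0, 0, 0, 0.006, 0], [0, 0, 0, 0.006, 0], [0, 0, 0, 0.006, 0]],
  ],
)

```text
time_s: 7.3
position: [0.4867, -0.1666, 0.0392]
ee_rot: [[0.462, 0.887, 0.0], [0.887, -0.462, -0.0], [-0.0, 0.0, -1.0]]
wrist_force: [-2.1, -1.9, 0.6]
finger_gap: 0.0193
grip_force: 50.0
```

>>> inch_along(
  steps=[
    [[0, 0, 0, 0.0004, 0], [0, 0, 0, 0.0004, 0], [0, 0, 0, 0.0004, 0]],
  ],
)

```text
time_s: 7.6
position: [0.4868, -0.1666, 0.0391]
ee_rot: [[0.462, 0.887, 0.0], [0.887, -0.462, -0.0], [-0.0, 0.0, -1.0]]
wrist_force: [-2.4, -0.4, 5.7]
finger_gap: 0.0197
grip_force: 50.0
```

>>> inch_along(
  steps=[
    [[0.022, 0, 0, 0, 0], [0.025, 0, 0, 0, 0], [0.03, 0, 0, 0, 0], [0.045, 0, 0, 0, 0], [0.06, 0, 0, 0, 0], [0.06, 0, 0, 0, 0], [0.06, 0, 0, -0.01, 0], [0.06, 0, 0, -0.03, 0], [0.06, 0, 0, -0.06, 0], [0.06, 0, 0, -0.1, 0], [0.06, 0, 0, -0.15, 0], [0.06, 0, 0, -0.15, 0]],
  ],
  grip_force=20,
)

```text
time_s: 8.8
position: [0.4908, -0.1679, 0.1961]
ee_rot: [[0.462, 0.887, 0.014], [0.887, -0.462, -0.005], [0.002, 0.015, -1.0]]
wrist_force: [0.5, -0.5, 1.0]
finger_gap: 0.06
grip_force: 0.0
```

```bash
python3 go.py .5285 .3228 .200 -3
```

```text
d [ 0.4527 -0.1931 -0.0059] turn -24.5 t 8.8 W [ 0.5 -0.5  1. ] gap 0.05997602308991546
```

>>> inch_along(
  steps=[
    [[0.06, 0.03, -0.013, 0, -2], [0.06, 0.07, -0.03, 0, -4], [0.06, 0.11, -0.047, 0, -7], [0.06, 0.15, -0.064, 0, -10], [0.06, 0.19, -0.081, 0, -13], [0.06, 0.23, -0.098, 0, -16], [0.06, 0.27, -0.115, 0, -19], [0.06, 0.31, -0.132, 0, -22], [0.06, 0.35, -0.15, 0, -24.5], [0.06, 0.39, -0.167, 0, -24.5], [0.06, 0.43, -0.184, 0, -24.5], [0.06, 0.4527, -0.1931, 0, -24.5]],
  ],
)

```text
time_s: 10.0
position: [0.5241, 0.3274, 0.1883]
ee_rot: [[0.05, 0.999, 0.0], [0.999, -0.05, 0.001], [0.001, 0.0, -1.0]]
wrist_force: [-0.0, -0.8, -0.7]
finger_gap: 0.0598
grip_force: 0.0
```

>>> inch_along(
  steps=[
    [[0.06, 0, 0, 0, 0], [0.06, 0, 0, 0, 0], [0.06, 0, 0, 0, 0]],
  ],
)

```text
time_s: 10.3
position: [0.5243, 0.3229, 0.1885]
ee_rot: [[0.053, 0.999, -0.001], [0.999, -0.053, -0.001], [-0.001, -0.0, -1.0]]
wrist_force: [1.2, -1.6, -0.0]
finger_gap: 0.0601
grip_force: 0.0
```

```bash
python3 go.py .5285 .3228 .118 -3
python3 -c "
from h import *
import pickle
a=snap('top','pics/t2.png');b=snap('side','pics/s2.png')
pickle.dump((a,b),open('2.pkl','wb'))
im=b['pixels'][150:450,290:430,::-1]
t=a['pixels'][220:370,60:380,::-1]
cv2.imwrite('pics/e.png',np.hstack([cv2.resize(t,None,fx=1.8,fy=1.8,interpolation=2),cv2.resize(im,(126,270))]))
t=a['pixels'][220:340,300:390,::-1];im=b['pixels'][190:310,320:410,::-1]
cv2.imwrite('pics/f.png',cv2.resize(np.hstack([t,im]),None,fx=4,fy=4,interpolation=2))"
```

```text
d [0.0002 0.0043 0.0705] turn -0.05 t 10.3 W [ 1.2 -1.6 -0. ] gap 0.060067417577052085
```

View pics/f.png

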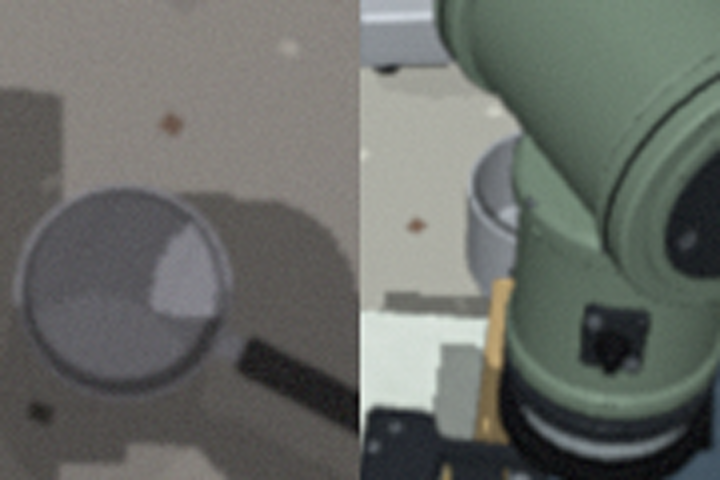

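The pan stands upright on the counter, its mouth centre at about (330.4,292.4) in the top image, with the handle toward lower right. For the board I'll take numbers from the pixels without another picture.

```bash
cat > mk.py <<'E'
from h import *
def blue(s,z=.133,frame=None):
    h=s["pixels"].astype(int);m=((h[...,2]>h[...,0]+60)&(h[...,2]>h[...,1]+40)).astype(np.uint8)
    m[:200]=0;n,l,st,c=cv2.connectedComponentsWithStats(m);i=1+st[1:,4].argmax();ys,xs=np.where(l==i)
    P=np.array([onz(s,(x,y),z)[:2] for x,y in zip(xs,ys)]);c0=P.mean(0);vx=np.linalg.svd(P-c0)[2][0]
    vx*=np.sign(vx[0]);return c0,np.degrees(np.arctan2(vx[1],vx[0])),np.ptp((P-c0)@vx),len(P)
def bons(s,z=.14):
    h=s["pixels"].astype(int);m=((h[...,1]>h[...,2]+60)&(h[...,1]>h[...,0]+15)).astype(np.uint8)
    n,l,st,c=cv2.connectedComponentsWithStats(m);return [np.round(onz(s,c[i],z)[:2],4) for i in range(1,n) if st[i,4]>40 and c[i][0]>100]
E
python3 - <<'E'
from mk import *
import pickle
a,b=pickle.load(open('2.pkl','rb'));t0=pickle.load(open('top0.pkl','rb'));s0=pickle.load(open('side0.pkl','rb'))
print("pan",onz(a,(330.4,292.4),.07))
for n,s in(("t0",t0),("s0",s0),("t2",a)): print(n,blue(s),bons(s))
# riser edge line in t0: per row, last bright->dark transition, skipping board rows
for s in (t0,):
    g=cv2.GaussianBlur(s["pixels"],(3,3),0).astype(float).mean(2);pts=[]
    for r in list(range(240,266))+list(range(334,343)):
        d=np.diff(g[r,244:262]);k=d.argmin();w=-np.clip(d[max(0,k-2):k+3],None,0);pts.append(onz(s,(244.5+(np.arange(max(0,k-2),k+3)@w)/w.sum(),r),.115)[:2])
    pts=np.array(pts);f=np.polyfit(pts[:,0],pts[:,1],1);print("edge top",np.degrees(np.arctan(f[0])),np.polyval(f,.525),np.std(pts[:,1]-np.polyval(f,pts[:,0])))
s=s0;g=cv2.GaussianBlur(s["pixels"],(3,3),0).astype(float).mean(2);pts=[]
for c in list(range(322,342))+list(range(405,414)):
    d=np.diff(g[260:282,c]);k=d.argmax();w=np.clip(d[max(0,k-2):k+3],0,None);pts.append(onz(s,(c,260.5+(np.arange(max(0,k-2),max(0,k-2)+len(w))@w)/w.sum()),.115)[:2])
pts=np.array(pts);f=np.polyfit(pts[:,0],pts[:,1],1);print("edge side",np.degrees(np.arctan(f[0])),np.polyval(f,.525),np.std(pts[:,1]-np.polyval(f,pts[:,0])))
E
```

```text
pan [ 0.5273093  -0.08994859  0.07      ]
t0 (array([0.52250519, 0.19808991]), np.float64(-3.120517530659743), np.float64(0.09787425868599545), 274) [array([0.5409, 0.094 ]), array([0.5101, 0.1632]), array([0.4968, 0.1021])]
s0 (array([0.52084586, 0.19838204]), np.float64(-3.1916614388520492), np.float64(0.09942809834315397), 235) [array([0.5392, 0.0965]), array([0.4961, 0.1054]), array([0.5093, 0.1659])]
t2 (array([0.52000869, 0.19802098]), np.float64(-3.1490260192211608), np.float64(0.09404189327410108), 154) [array([0.5421, 0.0931]), array([0.5084, 0.1597]), array([0.4963, 0.1002])]
edge top -0.8487981625507609 0.06062591595448063 0.00013733851948108053
edge side -0.6250436839652749 0.061456506334371976 0.00036847487494854995
```

>>> inch_along(
  steps=[
    [[0.06, 0, 0.0043, 0.015, 0], [0.06, 0, 0.0043, 0.03, 0], [0.06, 0, 0.0043, 0.045, 0], [0.06, 0, 0.0043, 0.058, 0], [0.06, 0, 0.0043, 0.066, 0], [0.06, 0, 0.0043, 0.068, 0], [0.06, 0, 0.0043, 0.069, 0], [0.06, 0, 0.0043, 0.0695, 0], [0.06, 0, 0.0043, 0.0695, 0]],
  ],
)

```text
time_s: 11.3
position: [0.5291, 0.3242, 0.1196]
ee_rot: [[0.052, 0.999, 0.001], [0.999, -0.052, 0.001], [0.001, 0.001, -1.0]]
wrist_force: [-0.7, -0.4, -0.2]
finger_gap: 0.0601
grip_force: 0.0
```

```bash
python3 go.py .5286 .3228 .1185 -3.15
```

```text
d [-0.0014 -0.0005  0.0011] turn 0.15 t 11.3 W [-0.7 -0.4 -0.2] gap 0.06008388294906407
```

>>> inch_along(
  steps=[
    [[0.045, 0, 0, 0.0008, 0], [0.04, 0, 0, 0.0008, 0], [0.036, 0, 0, 0.0008, 0], [0.033, 0, 0, 0.0008, 0], [0.031, 0, 0, 0.0008, 0], [0.029, 0, 0, 0.0008, 0], [0.02, 0, 0, 0.0008, 0], [0.02, 0, 0, 0.0008, 0], [0.02, 0, 0, 0.0008, 0], [0.02, 0, 0, 0.0008, 0]],
  ],
  grip_force=8,
)

```text
time_s: 12.3
position: [0.5286, 0.324, 0.1182]
ee_rot: [[0.052, 0.999, -0.0], [0.999, -0.052, -0.0], [-0.0, -0.0, -1.0]]
wrist_force: [-1.5, 0.7, 0.5]
finger_gap: 0.0299
grip_force: 8.0
```

>>> inch_along(
  steps=[
    [[0.01, 0, 0, 0, 0], [0.01, 0, 0, 0, 0], [0.01, 0, 0, 0, 0], [0.01, 0, 0, 0, 0]],
  ],
  grip_force=35,
)

```text
time_s: 12.7
position: [0.5287, 0.324, 0.1182]
ee_rot: [[0.052, 0.999, -0.0], [0.999, -0.052, -0.0], [-0.0, -0.0, -1.0]]
wrist_force: [-0.8, 1.0, 1.3]
finger_gap: 0.0296
grip_force: 35.0
```

```bash
python3 -c "
from mk import *
print(blue(snap('top')),bons(snap('top')))"; python3 go.py .5285 .3228 .118 -3.15
```

```text
(array([0.52066038, 0.19824686]), np.float64(-3.3121231273105254), np.float64(0.0940540976390746), 178) [array([0.5427, 0.0928]), array([0.5085, 0.1597]), array([0.4969, 0.0997])]
d [-0.0012 -0.0001  0.0002] turn 0.15 t 12.8 W [-1.8  0.5  1.2] gap 0.02960074577441549
```

>>> inch_along(
  steps=[
    [[0.01, -0.001, 0, 0, 0], [0.01, -0.004, 0.0002, 0, -0.1], [0.01, -0.009, 0.0005, 0, -0.3], [0.01, -0.015, 0.0008, 0, -0.5], [0.01, -0.022, 0.0014, 0, -0.8], [0.01, -0.029, 0.0018, 0, -1], [0.01, -0.036, 0.0023, 0, -1.3], [0.01, -0.043, 0.0028, 0, -1.6], [0.01, -0.05, 0.0033, 0, -1.9], [0.01, -0.056, 0.0037, 0, -2.1], [0.01, -0.06, 0.004, 0, -2.3], [0.01, -0.062, 0.0041, 0, -2.4]],
  ],
)

```text
time_s: 14.0
position: [0.5297, 0.2614, 0.1182]
ee_rot: [[0.011, 1.0, -0.0], [1.0, -0.011, -0.0], [-0.0, -0.0, -1.0]]
wrist_force: [-0.9, 2.2, 0.2]
finger_gap: 0.0295
grip_force: 35.0
```

>>> inch_along(
  steps=[
    [[0.01, 0, 0, 0, 0], [0.01, 0, 0, 0, 0]],
  ],
)

```text
time_s: 14.2
position: [0.5296, 0.2612, 0.1182]
ee_rot: [[0.01, 1.0, -0.0], [1.0, -0.01, -0.002], [-0.002, -0.0, -1.0]]
wrist_force: [-0.7, -0.8, 1.8]
finger_gap: 0.03
grip_force: 35.0
```

```bash
python3 -c "
from mk import *
print(blue(snap('top')),bons(snap('top')))"; python3 go.py .5307 .187 .118 -.75
```

```text
(array([0.52755339, 0.13515011]), np.float64(-0.6363336625596814), np.float64(0.09576391680949509), 193) [array([0.5516, 0.0313]), array([0.5171, 0.096 ]), array([0.5069, 0.0354])]
d [-0.0742  0.0018  0.0003] turn 0.17 t 14.3 W [-0.9 -2.5  1.4] gap 0.029438832194245847
```

>>> inch_along(
  steps=[
    [[0.01, -0.001, 0, 0, 0], [0.01, -0.004, 0.0001, 0, 0], [0.01, -0.01, 0.0002, 0, 0], [0.01, -0.017, 0.0004, 0, 0], [0.01, -0.025, 0.0006, 0, 0], [0.01, -0.033, 0.0008, 0, 0], [0.01, -0.041, 0.001, 0, 0], [0.01, -0.049, 0.0012, 0, 0], [0.01, -0.057, 0.0014, 0, 0], [0.01, -0.064, 0.0016, 0, 0], [0.01, -0.069, 0.0017, 0, 0], [0.01, -0.072, 0.0018, 0, 0]],
  ],
)

```text
time_s: 15.5
position: [0.5307, 0.1894, 0.1183]
ee_rot: [[0.011, 1.0, 0.0], [1.0, -0.011, 0.0], [0.0, 0.0, -1.0]]
wrist_force: [-0.3, 2.5, 0.2]
finger_gap: 0.0293
grip_force: 35.0
```

>>> inch_along(
  steps=[
    [[0.01, 0, 0, 0, 0], [0.01, 0, 0, 0, 0], [0.01, 0, 0, 0, 0]],
  ],
)

```text
time_s: 15.8
position: [0.5307, 0.1892, 0.1182]
ee_rot: [[0.01, 1.0, -0.0], [1.0, -0.01, -0.002], [-0.002, -0.0, -1.0]]
wrist_force: [0.4, -2.7, 1.4]
finger_gap: 0.0295
grip_force: 35.0
```

```bash
python3 - <<'E'
from mk import *
a=snap('top');b=snap('side');print(blue(a),blue(b),bons(a),bons(b))
im=b['pixels'][210:330,290:430,::-1];t=a['pixels'][230:350,200:360,::-1]
cv2.imwrite('pics/g.png',cv2.resize(np.hstack([t,im]),None,fx=2.66,fy=2.66,interpolation=2))
g=cv2.GaussianBlur(a["pixels"],(3,3),0).astype(float).mean(2);pts=[]
for r in list(range(240,262))+list(range(332,343)):
    d=np.diff(g[r,244:262]);k=d.argmin();w=-np.clip(d[max(0,k-2):k+3],None,0);pts.append(onz(a,(244.5+(np.arange(max(0,k-2),max(0,k-2)+len(w))@w)/w.sum(),r),.115)[:2])
pts=np.array(pts);f=np.polyfit(pts[:,0],pts[:,1],1);print("edge",np.degrees(np.arctan(f[0])),np.polyval(f,.525),np.std(pts[:,1]-np.polyval(f,pts[:,0])))
E
python3 go.py .5307 .187 .118 -.75
```

```text
(array([0.52986707, 0.06321506]), np.float64(-0.9977563343198632), np.float64(0.09583641838048451), 215) (array([0.56826863, 0.06393257]), np.float64(-0.9275117933276225), np.float64(0.019592275117938485), 37) [array([ 0.5528, -0.0406]), array([0.5185, 0.0239]), array([ 0.5083, -0.0365])] []
edge -0.8338960333076662 0.06051091151543042 0.00025422288534230936
d [-0.0023  0.0001  0.0002] turn 0.19 t 15.9 W [-1.1 -2.2  1. ] gap 0.029447674313331743
```

View pics/g.png

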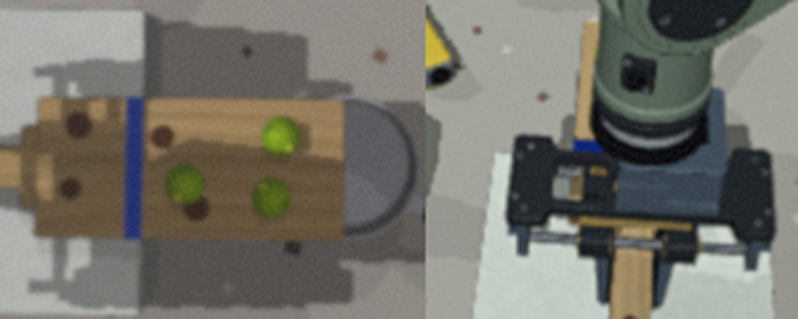

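All three bonbons ride on the board. It is square, its end is over the pan's mouth, and the mark is about 2.5 mm short of the edge, so I make that final slide.

>>> inch_along(
  steps=[
    [[0.01, -0.0005, 0, 0, 0], [0.01, -0.0012, 0, 0, 0], [0.01, -0.002, 0, 0, 0], [0.01, -0.0025, 0, 0, 0], [0.01, -0.0025, 0, 0, 0], [0.01, -0.0025, 0, 0, 0], [0.01, -0.0025, 0, 0, 0], [0.01, -0.0025, 0, 0, 0]],
  ],
)

```text
time_s: 16.7
position: [0.5308, 0.1875, 0.1182]
ee_rot: [[0.01, 1.0, 0.0], [1.0, -0.01, 0.0], [0.0, 0.0, -1.0]]
wrist_force: [0.3, 2.6, 2.1]
finger_gap: 0.0294
grip_force: 35.0
```

```bash
python3 - <<'E'
from mk import *
for i in range(2):
    a=snap('top');b=snap('side');print(blue(a),blue(b)[0],bons(a))
E
python3 go.py .5307 .187 .118 -.75
```

```text
(array([0.53003661, 0.06159523]), np.float64(-0.744368378344638), np.float64(0.0958495090634966), 209) [0.56844921 0.06162698] [array([ 0.5526, -0.0422]), array([0.5183, 0.0223]), array([ 0.5079, -0.0383])]
(array([0.52985578, 0.06153051]), np.float64(-0.8971627391496793), np.float64(0.09399122246959463), 209) [0.5681626  0.06155726] [array([ 0.5527, -0.0419]), array([0.518, 0.022]), array([ 0.5083, -0.0384])]
d [-0.0004 -0.      0.0002] turn 0.15 t 16.9 W [-0.   2.4  1.5] gap 0.029804432605582055
```

>>> inch_along(
  steps=[
    [[0.01, -0.0007, 0, 0, 0], [0.01, -0.0007, 0, 0, 0], [0.01, -0.0007, 0, 0, 0], [0.01, -0.0007, 0, 0, 0], [0.01, -0.0007, 0, 0, 0]],
  ],
)

```text
time_s: 17.4
position: [0.5307, 0.1865, 0.1182]
ee_rot: [[0.01, 1.0, -0.0], [1.0, -0.01, -0.0], [-0.0, -0.0, -1.0]]
wrist_force: [0.9, 1.5, 0.6]
finger_gap: 0.0298
grip_force: 35.0
```

```bash
python3 - <<'E'
from mk import *
a=snap('top');b=snap('side');print(blue(a),blue(b)[0],bons(a))
print(close_job())
E
```

```text
(array([0.52913717, 0.06068666]), np.float64(-0.8606569974586178), np.float64(0.095856811327519), 210) [0.56708407 0.06083585] [array([ 0.5528, -0.0428]), array([0.5183, 0.0213]), array([ 0.5082, -0.0391])]
the job is handed in; nothing more can be done
None
```

The job is handed in at about 17.5 s: the pan stands upright on the counter under the board's outer end, the blue mark measures within about 1 mm of the riser's edge with the board square to it, all three bonbons are still on board, the gripper is holding the handle level, and the jar and thermometer were not touched.

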